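# Put the turntable props back into running order

### The job

The four props on the props turntable stand in the wrong rings; put them in running order: going clockwise, seen from above, from the turning peg on the turntable's rim, the teacup belongs in the first ring, the perfume bottle in the second, the candlestick in the third and the handbell in the fourth, and the fifth ring stays empty. The empty ring can hold a prop while you change the others round. Each prop must end upright and flat on the turntable inside its ring and be let go; set them down gently rather than dropping them, tip none over, and leave the round powder box in the middle where it is.

Things in the scene. Friction and masses are not known exactly. Their poses are not given: they have to be found in the camera images.
- cup: Small white porcelain teacup, open at the top: 56 mm high, 48 mm across at the foot, 60 mm at 22 mm height, 62 mm at the rim, wall 3.5 mm. Its handle points along the cup's +y, reaching 51 mm from the axis, at 14 to 49 mm height. Origin: centre of the underside, z up. Grip it from outside across x, clear of the handle, at about 40 mm height. 100 to 200 g.
- bottle: Flat rectangular green glass perfume bottle: body 32 mm (x) by 46 mm (y), 62 mm high, then a shoulder to 69 mm, a brass collar and a fixed round glass stopper, 22 mm across from 79 to 91 mm height; top at 95 mm. Origin: centre of the underside, z up. Grip the body across x at 45 to 50 mm height, or the stopper. 130 to 250 g.
- candlestick: Silver-plated candlestick without a candle, 130 mm high, round about its z axis: foot 54 mm across, stem 14 mm across with a 24 mm knop at 58 mm height, and a plain cylindrical candle socket 24 mm across from 94 to 130 mm height. Origin at the centre of the underside, z up. Grip the socket at about 110 mm height. 200 to 420 g.
- bell: Brass handbell standing on its mouth, round about its z axis, 110 mm high: bell 54 mm across at the bottom, tapering to 26 mm at 40 mm height; upright turned wooden handle 18 mm across from 54 to 92 mm height, with a 22 mm knob above it (98 to 104 mm). Origin at the centre of the underside, z up. Grip the handle at about 80 to 85 mm height. 140 to 280 g.
- ring1: First ring clockwise (from above) from the turning peg; the teacup belongs here. Five equal dark wood rings are fixed on the birch turntable, each 86 mm outside, 76 mm inside, 3 mm high, open inside so that a prop stands on the turntable itself. Origin: the ring's centre at the height of the turntable's top, 34 mm above the table.
- ring2: Second ring clockwise from the peg, like ring1; the perfume bottle belongs here. The turning peg is a dark wooden peg, 24 mm thick and 36 mm high, standing near the turntable's rim 148 mm from its centre, half way between the fifth and the first ring.
- ring3: Third ring clockwise from the peg, like ring1; the candlestick belongs here. The turntable is 330 mm across and held by its brake (the steel lever under the rim opposite the peg): it does not turn, but stands turned another way at each start. The ring centres lie on a circle of 100 mm radius about its centre, 72 degrees apart.
- ring4: Fourth ring clockwise from the peg, like ring1; the handbell belongs here.
- ring5: Fifth ring clockwise from the peg (the next one is the peg again, then ring1), like ring1; empty at the start and to be empty at the end, free to use in between.
- powder_box: Round white powder box with a silver lid, 53 mm across and 38 mm high, standing in the middle of the turntable between the rings; not to be moved. Origin at the centre of the underside.
Mind the look-alikes: they are no part of the job. There is more than one size of the bottle; the one meant has the size given above.

How it is judged (in metres and radians):
At the end, for the whole second after the job is handed in: Cup in ring1, bottle in ring2, candlestick in ring3, handbell in ring4: each with its axis within 15 mm of the ring's centre, its underside within 4 mm of the turntable's top, leaning less than 2 degrees, at rest and not touched by the robot; the powder box within 20 mm of where it was (horizontal distance between cup and ring1 below 0.015 m and z of cup in the frame of ring1 between -0.004 and 0.004 m and angle between each of cup, bottle, candlestick, bell's own z axis and vertical below 0.035 rad and linear speed of each of cup, bottle, candlestick, bell below 0.01 m/s and angular speed of each of cup, bottle, candlestick, bell below 0.1 rad/s and horizontal distance between bottle and ring2 below 0.015 m and z of bottle in the frame of ring2 between -0.004 and 0.004 m and horizontal distance between candlestick and ring3 below 0.015 m and z of candlestick in the frame of ring3 between -0.004 and 0.004 m and horizontal distance between bell and ring4 below 0.015 m and z of bell in the frame of ring4 between -0.004 and 0.004 m and distance of powder_box from where it was at the start of the episode below 0.02 m).
It fails at once if a prop is tipped over (leans more than 45 degrees) (angle between any of cup, bottle, candlestick, bell's own z axis and vertical above 0.785 rad).
It fails at once if a prop is dropped or struck: it moves faster than 0.6 m/s with its underside less than 15 mm above the turntable's top ((height (world z) of cup below 0.049 m and linear speed of cup above 0.6 m/s) or (height (world z) of bottle below 0.049 m and linear speed of bottle above 0.6 m/s) or (height (world z) of candlestick below 0.049 m and linear speed of candlestick above 0.6 m/s) or (height (world z) of bell below 0.049 m and linear speed of bell above 0.6 m/s)).
It fails at once if the powder box is shifted by more than 20 mm or tipped (distance of powder_box from where it was at the start of the episode above 0.02 m or angle between powder_box's own z axis and vertical above 0.3 rad).
It also fails if it takes over 141 s, if anything falls off the work surface, if the arm or the gripper's body presses on something with over 40 N, if the wrist force passes 120 N, or if a joint passes its speed limit or range.

### The arm

A 7-joint arm with a two-finger parallel gripper is mounted at the origin on the work surface. World frame = base frame: x ahead of the robot, y to its left, z up, the work surface at z = 0. Lengths are in m, angles in degrees, forces in N, time in s.
With the tool pointing down it reaches from about 0.35 to 0.9 m from the base axis. Payload 7.2 kg.
Tool frame: the origin (TCP) lies on the centre line of the jaws, within the pads' length; the fingertips stand 25 mm ahead of it and the grasp point (between the pads) lies 6 mm ahead of it; z points along the fingers, y is the line along which they close (so a half turn about z gives the same grasp; the last joint's range is limited). The gripper opens to 85 mm and grips with 20 to 120 N. Pads are 22 mm wide; open, the fingers measure 114 mm over their backs; the gripper's body (76 mm by 85 mm) begins 54 mm behind the grasp point. The pads swing forward as they close: fully open they stand 13 mm farther back than shut.
Start: joints at [-3.908, 23.554, -0.728, 91.456, 0.321, 64.991, -4.71], TCP at [0.625, -0, 0.256] pointing down, gripper open.
Joint ranges: [-169.25, 169.25], [-16.82, 113.86], [-84.01, 82.57], [7.8, 145.47], [-59.2, 239.2], [7.22, 106.19], [-163.78, 163.78]. Speed limits (degrees/s): [136.94, 136.94, 172.46, 172.46, 180, 180, 180].

### API

Orientations are given as a 3x3 rotation matrix whose columns are the frame's x, y, z axes.
In Python, from rig import arm gives the robot as it stands.
- The arm moves only by the tool carry_out, never from a script. Its argument "rows" is a list that holds one entry, the list of rows, each a list of 5 numbers: the shift along the tool's x, y, z in m, then the turn about the tool's z in degrees, then the closure, from 0 (fully open) to 1 (shut). In form: [[[dx, dy, dz, roll, claw], ...]]. A call has exactly 5 rows; each row shifts and turns the commanded pose from where the row before left it, along the tool's axes as they then stand; what a row does not reach is not made up. A row lasts 1/8 s, in which the tool goes at most 62.5 mm and 10.7 degrees, less where a joint would pass 70% of its speed; a pose out of reach is approached as far as the arm can. A call with a gripper value outside its range is refused whole. The fingers move at their own pace and stop on an object; the grip force is fixed at half the most. Time passes only in rows, so rows that do not move let the fingers close, or fill a call up. It gives the time, the measured TCP pose, the force, the opening and the grip force at its end, in the units of the state.
- arm.read_state(): the state, without advancing time (a new reading comes with each control period).
- arm.get_image(name): name is "scene" or "side" or "wrist"; returns a dict with "frame" (400x640x3 uint8, red, green, blue), "camera_matrix" (3x3 intrinsics, pixels), "k1" (the pictures are not rectified: a ray, as slopes to the right and down, at radius r is drawn at 1 + k1 r^2 times it, then the intrinsics apply), "T" (4x4, takes a point from camera to world coordinates); the wrist camera has in their place "hand_eye" (4x4, takes a point from camera to tool coordinates, whose origin is the TCP and whose axes are the flange's). Camera axes: x right, y down, z forward; pixel columns grow to the right and rows downward; lengths in m; the calibration is good to about 2 mm. A picture is of the moment at which its call begins: read the wrist's pose just before it. There is no depth.
- arm.finish_job(): hands the job in; it is judged then, once.
The state is a dict: "time": time; "joint_pos": joint angles; "dq": joint speeds; "joint_efforts": joint torques, N m; "position": TCP position; "tcp_rot": TCP orientation; "ft_force": force on the tool from outside, world axes, zero at the start; "moment": the same for the moment, N m; "grip_width": finger opening in m; "grip_force": force on a finger pad.
Only numpy, scipy, OpenCV 4.12 (cv2) and the standard library are available. Lean on these libraries where they do the work, as an engineer would, in place of code of your own. Each camera call takes 0.05 s, during which the arm holds its last target. There are 200 camera calls.

## Working session

There is one attempt and no reset: what is moved stays moved. The work goes in short steps, Python scripts to look and compute and a tool call to move; the robot and the scene stay as the last step left them, time stands still between calls to the robot, and variables do not carry over. Pictures are saved under pics/ and viewed, at most 14 in all, crops included, and the job is handed in when it is done.

Besides the shell and the picture viewer there is one more tool, called after "Call:" as name([rows], argument=value, ...), one row to a line, values as JSON. carry_out: Moves the arm, as the interface text tells. Its arguments: {"type":"object","properties":{"rows":{"type":"array","items":{"type":"array","items":{"type":"array","items":{"type":"number"}}}}},"required":["rows"]}

```bash
ls; mkdir -p pics; cat > h.py <<'E'
import numpy as np, cv2
from rig import arm
def grab(n,f):
    s=arm.read_state(); im=arm.get_image(n); cv2.imwrite('pics/'+f,im['frame'][:,:,::-1])
    T=np.array(im['T']) if 'T' in im else None
    if T is None:
        W=np.eye(4);W[:3,:3]=np.array(s['tcp_rot']);W[:3,3]=s['position'];T=W@np.array(im['hand_eye'])
    return im['frame'],np.array(im['camera_matrix']),im['k1'],T
def ray(uv,K,k1,T):
    p=np.linalg.inv(K)@[uv[0],uv[1],1.];d=p[:2].copy()
    x=d.copy()
    for _ in range(30): x=d/(1+k1*(x@x))
    return T[:3,3],T[:3,:3]@[x[0],x[1],1.]
def onz(uv,z,K,k1,T):
    o,d=ray(uv,K,k1,T);return o+d*(z-o[2])/d[2]
def proj(P,K,k1,T):
    c=T[:3,:3].T@(np.array(P)-T[:3,3]);x=c[:2]/c[2];x=x*(1+k1*(x@x));return K[:2,:2]@x+K[:2,2]
E
python3 - <<'E'
from h import *
import pickle
d={}
for n in('scene','side','wrist'):
    r=grab(n,n+'0.png');d[n]=r;print(n,r[1].round(1).tolist(),r[2],r[3].round(3).tolist())
pickle.dump(d,open('d0.pkl','wb'))
a=arm.read_state();print(a)
E
```

```text
pics
scene [[454.4, 0.0, 319.1], [0.0, 454.4, 202.3], [0.0, 0.0, 1.0]] -0.06747128845413379 [[-0.128, 0.672, -0.729, 1.064], [0.992, 0.101, -0.081, 0.113], [0.02, -0.733, -0.679, 0.524], [0.0, 0.0, 0.0, 1.0]]
side [[413.5, 0.0, 313.1], [0.0, 413.5, 206.0], [0.0, 0.0, 1.0]] -0.04015621130089815 [[0.953, -0.216, 0.214, 0.395], [-0.304, -0.692, 0.655, -0.431], [0.006, -0.689, -0.725, 0.605], [0.0, 0.0, 0.0, 1.0]]
wrist [[295.8, 0.0, 317.7], [0.0, 295.8, 200.4], [0.0, 0.0, 1.0]] -0.05667142751956299 [[1.0, 0.001, -0.001, 0.624], [0.0, -0.947, -0.32, 0.083], [-0.001, 0.32, -0.947, 0.374], [0.0, 0.0, 0.0, 1.0]]
{'time': 0.15, 'joint_pos': array([-3.90812647, 23.58983248, -0.72871996, 91.49107901,  0.31922646,
       64.98909752, -4.70913525]), 'dq': array([ 0.06899021, -0.09584245,  0.06943252, -0.1306519 , -0.08092938,
        0.03079163, -0.05022946]), 'joint_efforts': array([ 8.68001844e-04, -6.01035547e+01,  6.82709701e-01, -2.99646127e+01,
        1.39312408e-02,  7.85868731e-03, -1.85852571e-05]), 'position': array([ 6.24672301e-01, -1.08340543e-05,  2.55656420e-01]), 'tcp_rot': array([[-3.72469116e-05,  9.99999296e-01, -1.18571965e-03],
       [ 9.99999998e-01,  3.71826932e-05, -5.41818736e-05],
       [-5.41377473e-05, -1.18572166e-03, -9.99999296e-01]]), 'ft_force': array([0.38377362, 0.3032307 , 0.72829039]), 'moment': array([-0.06787794, -0.03323976,  0.00283081]), 'grip_force': 0.0, 'grip_width': 0.08540496057935841}
```

View pics/scene0.png

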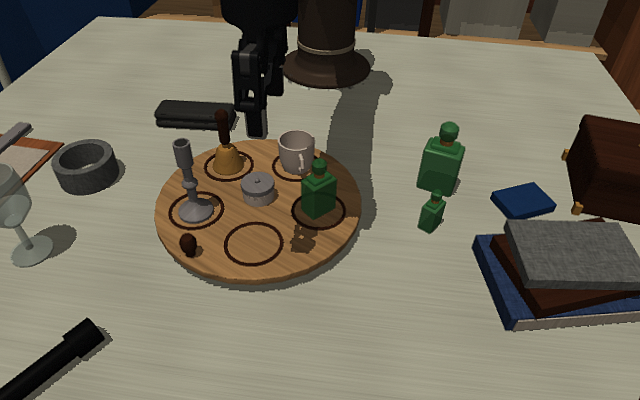

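View pics/side0.png

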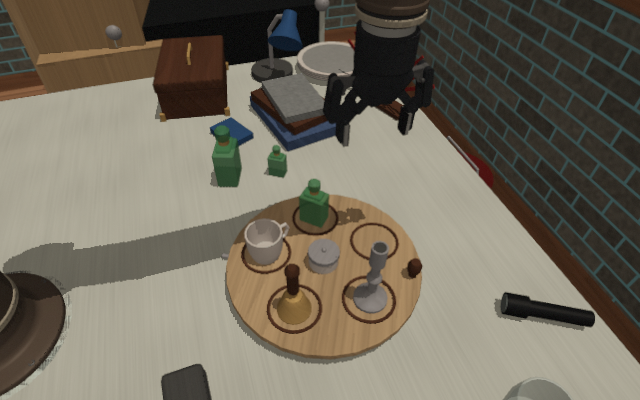

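View pics/wrist0.png

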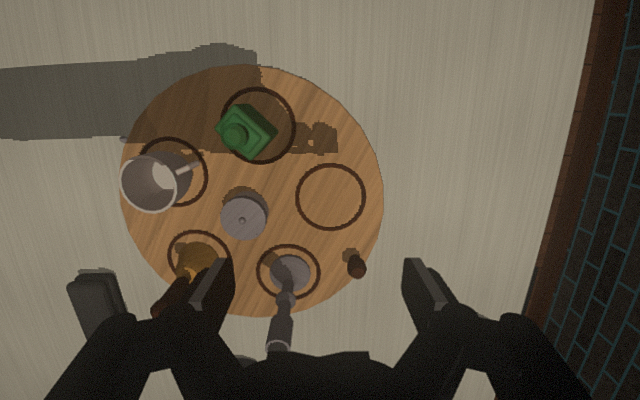

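The wrist picture is a true top view (x right, y up). The peg is at (358,265). Going clockwise from it:
- ring 1 holds the candlestick (290,270)
- ring 2 holds the bell (197,260)
- ring 3 holds the cup (148,184), with its handle to the right
- ring 4 holds the green bottle (240,130)
- ring 5 is empty (330,197)

The scene and side pictures agree. Two look-alike bottles stand off the turntable.

```bash
cat > m1.py <<'E'
from h import *
import pickle
from scipy.optimize import least_squares
d=pickle.load(open('d0.pkl','rb'))
def circ(P,R=None):
    c0=np.median(P[:,:2],0)
    f=lambda v:np.hypot(P[:,0]-v[0],P[:,1]-v[1])-(v[2] if R is None else R)
    return least_squares(f,[*c0,R or .1],loss='soft_l1',f_scale=.002).x
for n in d:
    I,*c=d[n]
    hsv=cv2.cvtColor(I,cv2.COLOR_RGB2HSV)
    m=cv2.inRange(hsv,(8,70,50),(22,190,255))
    m=cv2.morphologyEx(m,cv2.MORPH_OPEN,np.ones((3,3)))
    nl,lab,st,ce=cv2.connectedComponentsWithStats(m)
    seed={'scene':(270,215),'side':(350,225),'wrist':(330,197)}[n]  # seeds on the wood near
    lo=lab[seed[1]-25:seed[1]+25,seed[0]-25:seed[0]+25];l=np.bincount(lo[lo>0]).argmax()
    cn=max(cv2.findContours(((lab>0)*255).astype(np.uint8) if 0 else cv2.morphologyEx((m>0).astype(np.uint8)*255,cv2.MORPH_CLOSE,np.ones((9,9))),cv2.RETR_EXTERNAL,cv2.CHAIN_APPROX_NONE)[0],key=cv2.contourArea)
    h=cv2.convexHull(cn)[:,0]
    P=np.array([onz(p,.034,*c) for p in cn[:,0]])
    v=circ(P);print(n,'turntable',v.round(4), 'n',len(P))
# empty ring: dark pixels near seed
seeds={'scene':(253,244),'side':(375,241),'wrist':(331,197)}
pegs={'scene':(188,238),'side':(416,262),'wrist':(357,268)}
tops=dict(candle=(.164,dict(scene=(182,142),side=(380,246))),bell=(.142,dict(scene=(222,114),side=(292,268))),
 cup=(.090,dict(scene=(297,137),side=(263,232),wrist=(148,184))),bottle=(.129,dict(scene=(320,163),side=(314,184),wrist=(236,134))),
 box=(.072,dict(scene=(257,183),side=(323,248),wrist=(243,216))))
for n in d:
    I,*c=d[n];g=I.max(2)
    s=seeds[n];C=onz(s,.037,*c)
    ys,xs=np.where(g<85)
    P=np.array([onz(p,.037,*c) for p in zip(xs,ys) if np.hypot(p[0]-s[0],p[1]-s[1])<60])
    r=np.hypot(*(P[:,:2]-C[:2]).T);P=P[(r>.03)&(r<.05)]
    print(n,'ring5',circ(P).round(4),len(P),'peg',onz(pegs[n],.064,*c).round(3))
for k,(z,t) in tops.items():
    print(k,[(n,onz(p,z,*d[n][1:]).round(3)[:2].tolist()) for n,p in t.items()])
E
python3 m1.py
```

```text
scene turntable [ 0.5519 -0.0444  0.1601] n 696
side turntable [ 0.5398 -0.0509  0.161 ] n 664
wrist turntable [ 0.5462 -0.0337  0.1548] n 1094
scene ring5 [ 0.6402 -0.0279  0.0401] 517 peg [ 0.669 -0.111  0.064]
side ring5 [ 0.6382 -0.0298  0.0404] 309 peg [ 0.674 -0.11   0.064]
wrist ring5 [ 0.6382 -0.0274  0.0402] 759 peg [ 0.671 -0.108  0.064]
candle [('scene', [0.586, -0.13]), ('side', [0.588, -0.13])]
bell [('scene', [0.475, -0.109]), ('side', [0.469, -0.114])]
cup [('scene', [0.445, 0.004]), ('side', [0.451, 0.003]), ('wrist', [0.451, 0.004])]
bottle [('scene', [0.559, 0.057]), ('side', [0.552, 0.047]), ('wrist', [0.557, 0.058])]
box [('scene', [0.55, -0.041]), ('side', [0.539, -0.044]), ('wrist', [0.541, -0.037])]
```

```bash
cat > m2.py <<'E'
from m1 import *
print('----')
def rings(v): a=np.radians(v[2]-72*np.arange(5)); return np.c_[v[0]+.1*np.cos(a),v[1]+.1*np.sin(a)]  # ring5,1,2,3,4
allP=[]
for n in d:
    I,*c=d[n];ys,xs=np.where(I.max(2)<85)
    P=np.array([onz(p,.037,*c)[:2] for p in zip(xs,ys)])
    v=np.array([.542,-.043,8.6])
    for w in (.005,.003,.003):
        D=np.linalg.norm(P[:,None]-rings(v),axis=2);ok=abs(D.min(1)-.0405)<w;Q=P[ok]
        v=least_squares(lambda v:np.linalg.norm(Q[:,None]-rings(v),axis=2).min(1)-.0405,v,x_scale=[.01,.01,5],loss='soft_l1',f_scale=.001).x
    print(n,v.round(4),len(Q));allP.append(v)
v=np.mean(allP,0);print(v,'\nrings 1..5',rings(v)[[1,2,3,4,0]].round(4).tolist())
# bottle & cup orientation in wrist, zoom
I=d['wrist'][0];cv2.imwrite('pics/z.png',cv2.resize(I[70:230,100:320,::-1],None,fx=3.5,fy=3.5,interpolation=cv2.INTER_CUBIC))
E
python3 m2.py | sed '1,/----/d'
```

```text
scene [ 0.5413 -0.0424  8.4093] 1833
side [ 0.5396 -0.0441  8.395 ] 1409
wrist [ 0.5396 -0.0423  8.5202] 3878
[ 0.54019688 -0.0428949   8.44149329] 
rings 1..5 [[0.5847, -0.1324], [0.4688, -0.1129], [0.4515, 0.0034], [0.5568, 0.0557], [0.6391, -0.0282]]
```

View pics/z.png

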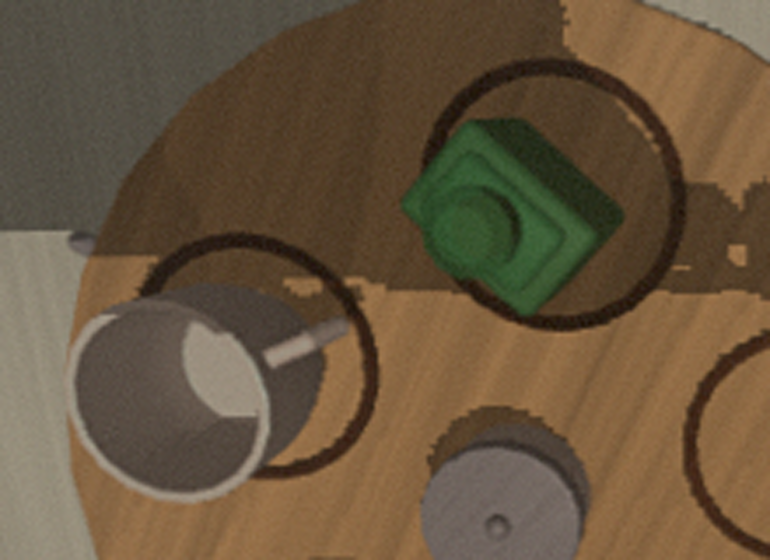

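```bash
python3 - <<'E'
from h import *
import pickle
c=pickle.load(open('d0.pkl','rb'))['wrist'][1:]
q=lambda x,y,z:onz((100+x/3.5,70+y/3.5),z,*c)[:2]
L,T,R,B=q(403,205,.096),q(475,120,.096),q(598,232,.096),q(528,312,.096)
e=T-L;f=B-L
print('bottle short',np.linalg.norm(e),np.degrees(np.arctan2(e[1],e[0])),'long',np.linalg.norm(f),np.degrees(np.arctan2(f[1],f[0])),'centre',(T+B+L+R)/4)
for z in(.06,.07,.08):
  h=q(340,328,z)-np.array([.4510,.0035]);print('handle',z,np.linalg.norm(h),np.degrees(np.arctan2(h[1],h[0])))
E
```

```text
bottle short 0.02994048650138798 45.59567825595637 long 0.04257005851518159 -42.486541326023726 centre [0.55441396 0.05551733]
handle 0.06 0.0441182963637634 20.399384437762727
handle 0.07 0.04875802329813921 20.93521271661913
handle 0.08 0.053401273376301725 21.377893572716086
```

Call:
carry_out([
  [[-0.027, -0.008, 0, 0, 0], [-0.027, -0.008, 0, 0, 0], [-0.027, -0.008, 0, 0, 0], [-0.026, -0.008, 0, 0, 0], [-0.024, -0.007, 0, 0, 0]],
])

```text
time: 0.78
position: [0.5854, -0.132, 0.256]
tcp_rot: [[0.0, 1.0, -0.001], [1.0, -0.0, -0.0], [-0.0, -0.001, -1.0]]
ft_force: [-0.2, -0.2, -0.6]
grip_width: 0.0851
grip_force: 0.0
```

Call:
carry_out([
  [[0, 0, 0.02, 0, 0], [0, 0, 0.02, 0, 0], [0, 0, 0.01, 0, 0], [0, 0, 0, 0, 0], [0, 0, 0, 0, 0]],
])

```text
time: 1.4
position: [0.5864, -0.131, 0.2069]
tcp_rot: [[-0.0, 1.0, 0.001], [1.0, 0.0, -0.0], [-0.0, 0.001, -1.0]]
ft_force: [-0.7, -0.5, 0.3]
grip_width: 0.0854
grip_force: 0.0
```

```bash
cat > to.py <<'E'
import sys
from h import *
s=arm.read_state();p=np.array(s['position']);R=np.array(s['tcp_rot'])
print('t %.2f pos %s yaz %.2f F %s w %.4f gf %.1f'%(s['time'],p.round(4),np.degrees(np.arctan2(R[1,1],R[0,1])),np.array(s['ft_force']).round(1),s['grip_width'],s['grip_force']))
a=[float(x) for x in sys.argv[1:]]
for i in range(0,len(a),3):
    t=np.array(a[i:i+3]);print('to',t,'tool',(R.T@(t-p)).round(4));p=t
E
python3 to.py .586 -.131 .15; python3 - <<'E'
from h import *
grab('scene','s1.png');grab('side','i1.png')
a=cv2.imread('pics/s1.png')[60:260,100:400];b=cv2.imread('pics/i1.png')[100:300,200:500]
cv2.imwrite('pics/c1.png',cv2.resize(np.vstack([a,b]),None,fx=1.5,fy=1.5))
E
```

```text
t 1.40 pos [ 0.5864 -0.131   0.2069] yaz 0.01 F [-0.7 -0.5  0.3] w 0.0854 gf 0.0
to [ 0.586 -0.131  0.15 ] tool [ 0.     -0.0005  0.0569]
```

View pics/c1.png

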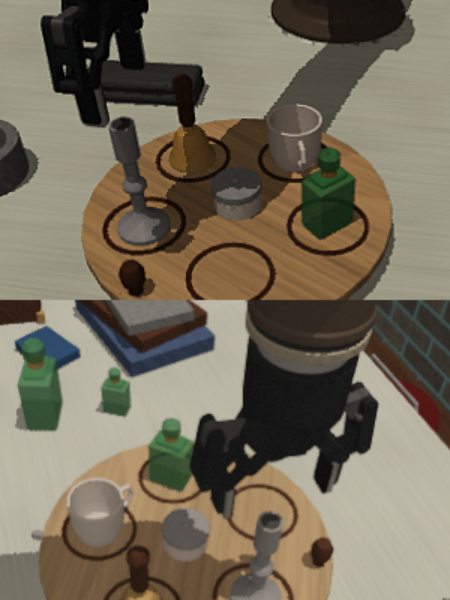

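```bash
python3 - <<'E'
from h import *
import pickle
d=pickle.load(open('d0.pkl','rb'))
for n,(ox,oy) in dict(scene=(100,60),side=(200,-100)).items():
  f=lambda P:((proj(P,*d[n][1:])-[ox,oy])*1.5).round() if n=='scene' else ((proj(P,*d[n][1:])-[200,100])*1.5+[0,300]).round()
  print(n,[f(P) for P in [(.5864,-.131,.207),(.5434,-.131,.195),(.6294,-.131,.195),(.586,-.131,.164)]])
E
```

```text
scene [array([113.,  82.]), array([132.,  69.]), array([ 97., 122.]), array([122., 123.])]
side [array([274., 489.]), array([226., 510.]), array([317., 487.]), array([268., 520.])]
```

The fingertips show where projection puts them: scene (97,122), side (226,510) and (317,487). The socket sits midway between them, so I go down and grip.

Call:
carry_out([
  [[0, 0, 0.02, 0, 0], [0, 0, 0.02, 0, 0], [0, 0, 0.012, 0, 0], [0, 0, 0.005, 0, 0], [0, 0, 0, 0, 0]],
])

```text
time: 2.12
position: [0.5862, -0.131, 0.1495]
tcp_rot: [[-0.0, 1.0, 0.0], [1.0, 0.0, -0.0], [-0.0, 0.0, -1.0]]
ft_force: [0.6, 0.2, -0.2]
grip_width: 0.0857
grip_force: 0.0
```

Call:
carry_out([
  [[0, 0, 0, 0, 0.4], [0, 0, 0, 0, 0.6], [0, 0, 0, 0, 0.7], [0, 0, 0, 0, 1], [0, 0, 0, 0, 1]],
])

```text
time: 2.75
position: [0.5865, -0.1311, 0.1497]
tcp_rot: [[-0.0, 1.0, 0.001], [1.0, 0.0, -0.0], [-0.0, 0.001, -1.0]]
ft_force: [1.3, -0.8, 2.1]
grip_width: 0.0227
grip_force: 58.9
```

Call:
carry_out([
  [[0, 0, 0, 0, 1], [0, 0, 0, 0, 1], [0, 0, 0, 0, 1], [0, 0, 0, 0, 1], [0, 0, 0, 0, 1]],
])

```text
time: 3.38
position: [0.5864, -0.131, 0.1496]
tcp_rot: [[-0.0, 1.0, 0.001], [1.0, 0.0, -0.0], [-0.0, 0.001, -1.0]]
ft_force: [1.3, 0.4, 5.8]
grip_width: 0.0227
grip_force: 59.3
```

Call:
carry_out([
  [[0, 0, -0.005, 0, 1], [0, 0, -0.01, 0, 1], [0, 0, -0.015, 0, 1], [0, 0, -0.015, 0, 1], [0, 0, 0, 0, 1]],
])

```text
time: 4.0
position: [0.5869, -0.1312, 0.1963]
tcp_rot: [[0.0, 1.0, 0.003], [1.0, -0.0, -0.0], [-0.0, 0.003, -1.0]]
ft_force: [-0.5, 0.9, -3.5]
grip_width: 0.0225
grip_force: 58.9
```

Call:
carry_out([
  [[0.015, 0.008, 0, 0, 1], [0.025, 0.013, 0, 0, 1], [0.025, 0.013, 0, 0, 1], [0.025, 0.013, 0, 0, 1], [0.013, 0.006, 0, 0, 1]],
])

```text
time: 4.62
position: [0.6394, -0.0246, 0.1934]
tcp_rot: [[-0.003, 1.0, -0.001], [1.0, 0.003, 0.001], [0.001, -0.001, -1.0]]
ft_force: [0.1, -0.1, -2.6]
grip_width: 0.0226
grip_force: 59.0
```

Call:
carry_out([
  [[0, 0, 0, 0, 1], [0, 0, 0.01, 0, 1], [0, 0, 0.015, 0, 1], [0, 0, 0.01, 0, 1], [0, 0, 0.005, 0, 1]],
])

```text
time: 5.25
position: [0.6384, -0.0284, 0.153]
tcp_rot: [[0.001, 1.0, -0.002], [1.0, -0.001, -0.0], [-0.0, -0.002, -1.0]]
ft_force: [-0.1, -0.4, -2.0]
grip_width: 0.0226
grip_force: 58.9
```

Call:
carry_out([
  [[0, 0, 0.002, 0, 1], [0, 0, 0.002, 0, 1], [0, 0, 0, 0, 1], [0, 0, 0, 0, 1], [0, 0, 0, 0, 1]],
])

```text
time: 5.88
position: [0.6391, -0.028, 0.1505]
tcp_rot: [[-0.0, 1.0, 0.0], [1.0, 0.0, 0.0], [0.0, 0.0, -1.0]]
ft_force: [0.6, 0.5, -2.9]
grip_width: 0.0222
grip_force: 58.9
```

```bash
python3 to.py .6391 -.0282 .15; python3 - <<'E'
from h import *
grab('scene','s2.png');grab('side','i2.png')
a=cv2.imread('pics/s2.png')[60:300,100:400];b=cv2.imread('pics/i2.png')[100:340,200:500]
cv2.imwrite('pics/c2.png',cv2.resize(np.hstack([a,b]),None,fx=1.33,fy=1.33))
E
```

```text
t 5.88 pos [ 0.6391 -0.028   0.1505] yaz 0.00 F [ 0.6  0.5 -2.9] w 0.0222 gf 58.9
to [ 0.6391 -0.0282  0.15  ] tool [-0.0002 -0.      0.0005]
```

View pics/c2.png

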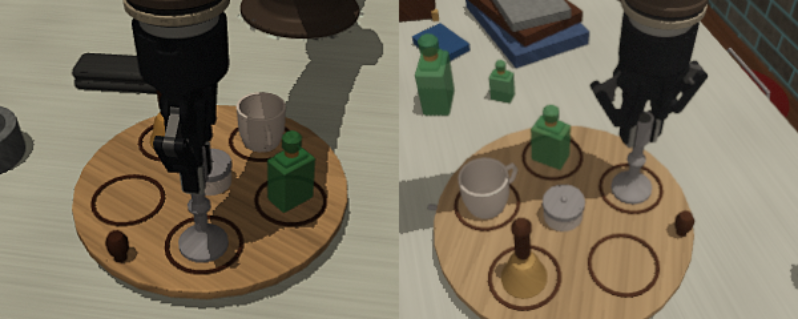

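Call:
carry_out([
  [[0, 0, 0.001, 0, 1], [0, 0, 0, 0, 1], [0, 0, 0, 0, 0.75], [0, 0, 0, 0, 0.6], [0, 0, 0, 0, 0.3]],
])

```text
time: 6.6
position: [0.6391, -0.028, 0.1493]
tcp_rot: [[-0.0, 1.0, 0.0], [1.0, 0.0, 0.0], [0.0, 0.0, -1.0]]
ft_force: [0.2, 0.3, 0.2]
grip_width: 0.0515
grip_force: 0.0
```

Call:
carry_out([
  [[0, 0, 0, 0, 0], [0, 0, -0.02, 0, 0], [0, 0, -0.02, 0, 0], [0, 0, -0.025, 0, 0], [0, 0, -0.025, 0, 0]],
])

```text
time: 7.22
position: [0.6389, -0.028, 0.24]
tcp_rot: [[0.0, 1.0, -0.0], [1.0, -0.0, 0.0], [0.0, -0.0, -1.0]]
ft_force: [0.1, 0.4, 0.1]
grip_width: 0.0855
grip_force: 0.0
```

Call:
carry_out([
  [[0.006, -0.03, 0, 0, 0], [0.007, -0.04, 0, 0, 0], [0.007, -0.045, 0, 0, 0], [0.007, -0.045, 0, 0, 0], [0.005, -0.028, 0, 0, 0]],
])

```text
time: 7.85
position: [0.449, 0.0042, 0.2394]
tcp_rot: [[-0.0, 1.0, 0.0], [1.0, 0.0, -0.0], [-0.0, 0.0, -1.0]]
ft_force: [0.3, -0.0, 0.9]
grip_width: 0.0852
grip_force: 0.0
```

Call:
carry_out([
  [[0, 0, 0, 10, 0], [0, 0, 0, 10, 0], [0, 0, 0, 10, 0], [0, 0, 0, 10, 0], [0, 0, 0, 10, 0]],
])

```text
time: 8.48
position: [0.451, 0.004, 0.2395]
tcp_rot: [[0.77, 0.638, 0.0], [0.638, -0.77, 0.0], [0.0, 0.0, -1.0]]
ft_force: [-0.0, 0.3, -0.3]
grip_width: 0.0854
grip_force: 0.0
```

Call:
carry_out([
  [[0, 0, 0, 10, 0], [0, 0, 0, 9, 0], [0, 0, 0.03, 0, 0], [0, 0, 0.03, 0, 0], [0, 0, 0, 0, 0]],
])

```text
time: 9.1
position: [0.4497, 0.0039, 0.1779]
tcp_rot: [[0.934, 0.358, -0.004], [0.358, -0.934, -0.001], [-0.004, -0.001, -1.0]]
ft_force: [-0.5, -0.7, 0.2]
grip_width: 0.0859
grip_force: 0.0
```

```bash
python3 to.py .451 .0035 .08; python3 - <<'E'
from h import *
grab('scene','s3.png');c=grab('wrist','w3.png')
a=cv2.imread('pics/s3.png')[60:300,100:400];b=cv2.imread('pics/w3.png')
cv2.imwrite('pics/c3.png',np.hstack([cv2.resize(a,(400,320)),cv2.resize(b,(400,320))]))
for n,P in dict(rimc=(.451,.0035,.09),tcp=(.451,.0035,.08)).items(): print(n,proj(P,*c[1:])*[400/640,320/400]+[400,0])
E
```

```text
t 9.10 pos [0.4497 0.0039 0.1779] yaz -68.99 F [-0.5 -0.7  0.2] w 0.0859 gf 0.0
to [0.451  0.0035 0.08  ] tool [0.0015 0.0009 0.0979]
rimc [599.7634429  171.66917415]
tcp [599.71901068 167.92913637]
```

View pics/c3.png

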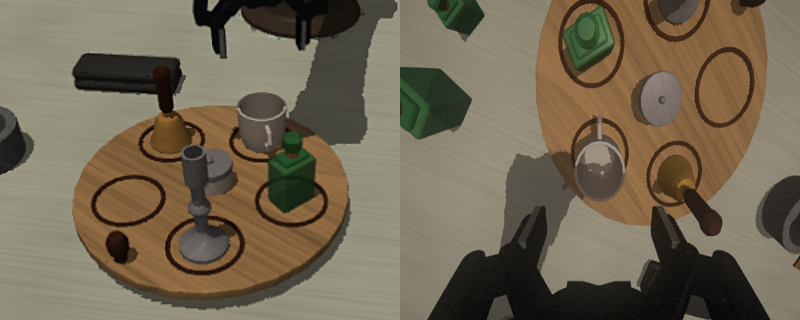

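Call:
carry_out([
  [[0, 0, 0.025, 0, 0], [0, 0, 0.025, 0, 0], [0, 0, 0.025, 0, 0], [0, 0, 0.015, 0, 0], [0, 0, 0.0085, 0, 0]],
])

```text
time: 9.82
position: [0.4519, 0.0041, 0.0813]
tcp_rot: [[0.934, 0.358, 0.001], [0.358, -0.934, 0.0], [0.001, 0.0, -1.0]]
ft_force: [0.0, 0.2, -0.1]
grip_width: 0.0854
grip_force: 0.0
```

Call:
carry_out([
  [[0, 0, 0, 0, 0], [0, 0, 0, 0, 0.1], [0, 0, 0, 0, 0.2], [0, 0, 0, 0, 0.25], [0, 0, 0, 0, 0.3]],
])

```text
time: 10.45
position: [0.4513, 0.0039, 0.0811]
tcp_rot: [[0.934, 0.358, 0.001], [0.358, -0.934, 0.0], [0.001, 0.0, -1.0]]
ft_force: [-0.3, -0.8, 3.5]
grip_width: 0.0599
grip_force: 11.6
```

Call:
carry_out([
  [[0, 0, 0, 0, 0.5], [0, 0, 0, 0, 1], [0, 0, 0, 0, 1], [0, 0, 0, 0, 1], [0, 0, 0, 0, 1]],
])

```text
time: 11.08
position: [0.4513, 0.0039, 0.0814]
tcp_rot: [[0.934, 0.358, 0.001], [0.358, -0.934, 0.0], [0.001, 0.0, -1.0]]
ft_force: [-1.3, -0.2, 8.6]
grip_width: 0.0588
grip_force: 62.5
```

```bash
python3 to.py .451 .0035 .21 .583 -.1315 .21 .583 -.1315 .08
```

```text
t 11.07 pos [0.4513 0.0039 0.0814] yaz -69.01 F [-1.3 -0.2  8.6] w 0.0588 gf 62.5
to [0.451  0.0035 0.21  ] tool [-0.0004  0.0003 -0.1286]
to [ 0.583  -0.1315  0.21  ] tool [7.490e-02 1.733e-01 1.000e-04]
to [ 0.583  -0.1315  0.08  ] tool [-1.0e-04 -0.0e+00  1.3e-01]
```

Call:
carry_out([
  [[0, 0, -0.005, 0, 1], [0, 0, -0.02, 0, 1], [0, 0, -0.035, 0, 1], [0, 0, -0.04, 0, 1], [0, 0, -0.03, 0, 1]],
])

```text
time: 11.7
position: [0.451, 0.004, 0.2124]
tcp_rot: [[0.934, 0.358, 0.001], [0.358, -0.934, 0.0], [0.001, 0.0, -1.0]]
ft_force: [0.5, 0.3, -1.8]
grip_width: 0.0591
grip_force: 64.8
```

Call:
carry_out([
  [[0.01, 0.0235, 0, 0, 1], [0.019, 0.0435, 0, 0, 1], [0.019, 0.0435, 0, 0, 1], [0.019, 0.044, 0, 0, 1], [0.0088, 0.02, 0, 0, 1]],
])

```text
time: 12.32
position: [0.5852, -0.1342, 0.2103]
tcp_rot: [[0.934, 0.356, -0.0], [0.356, -0.934, -0.001], [-0.001, 0.001, -1.0]]
ft_force: [-0.2, 0.2, -1.9]
grip_width: 0.0592
grip_force: 64.9
```

Call:
carry_out([
  [[0, 0, 0, 0, 1], [0, 0, 0.02, 0, 1], [0, 0, 0.035, 0, 1], [0, 0, 0.035, 0, 1], [0, 0, 0.02, 0, 1]],
])

```text
time: 12.95
position: [0.5825, -0.1301, 0.099]
tcp_rot: [[0.933, 0.36, -0.003], [0.36, -0.933, 0.001], [-0.002, -0.002, -1.0]]
ft_force: [0.1, 0.5, -1.9]
grip_width: 0.059
grip_force: 64.9
```

Call:
carry_out([
  [[0, 0, 0.01, 0, 1], [0, 0, 0.005, 0, 1], [0, 0, 0.003, 0, 1], [0, 0, 0, 0, 1], [0, 0, 0, 0, 1]],
])

```text
time: 13.58
position: [0.5846, -0.1318, 0.0834]
tcp_rot: [[0.934, 0.358, 0.001], [0.358, -0.934, -0.0], [0.001, 0.0, -1.0]]
ft_force: [-0.9, -1.2, -0.6]
grip_width: 0.0596
grip_force: 64.9
```

```bash
python3 to.py .5845 -.132 .0812
```

```text
t 13.57 pos [ 0.5846 -0.1318  0.0834] yaz -69.00 F [-0.9 -1.2 -0.6] w 0.0596 gf 64.9
to [ 0.5845 -0.132   0.0812] tool [-0.0002  0.0001  0.0022]
```

Call:
carry_out([
  [[0, 0, 0.001, 0, 1], [0, 0, 0, 0, 1], [0, 0, 0.001, 0, 1], [0, 0, 0, 0, 1], [0, 0, 0, 0, 1]],
])

```text
time: 14.2
position: [0.5845, -0.1318, 0.0815]
tcp_rot: [[0.934, 0.358, 0.0], [0.358, -0.934, 0.0], [0.0, 0.0, -1.0]]
ft_force: [-1.8, 0.0, 4.9]
grip_width: 0.0592
grip_force: 65.5
```

Call:
carry_out([
  [[0, 0, 0, 0, 0.28], [0, 0, 0, 0, 0.15], [0, 0, 0, 0, 0], [0, 0, 0, 0, 0], [0, 0, -0.01, 0, 0]],
])

```text
time: 14.82
position: [0.5837, -0.1316, 0.0904]
tcp_rot: [[0.934, 0.358, -0.002], [0.358, -0.934, 0.0], [-0.001, -0.001, -1.0]]
ft_force: [-0.6, 0.4, 0.2]
grip_width: 0.0851
grip_force: 0.0
```

Call:
carry_out([
  [[0, 0, -0.02, 0, 0], [0, 0, -0.03, 0, 0], [0, 0, -0.035, 0, 0], [0, 0, -0.035, 0, 0], [0, 0, -0.03, 0, 0]],
])

```text
time: 15.45
position: [0.5844, -0.1319, 0.2431]
tcp_rot: [[0.934, 0.358, 0.002], [0.358, -0.934, -0.0], [0.001, 0.001, -1.0]]
ft_force: [0.1, -0.3, 0.8]
grip_width: 0.0855
grip_force: 0.0
```

```bash
python3 to.py .639 -.028 .24; python3 - <<'E'
from h import *
grab('scene','s4.png');c=grab('side','w4.png')
a=cv2.imread('pics/s4.png')[60:300,100:400];b=cv2.imread('pics/w4.png')[100:340,200:500]
cv2.imwrite('pics/c4.png',np.hstack([cv2.resize(a,(400,320)),cv2.resize(b,(400,320))]))
E
```

```text
t 15.45 pos [ 0.5844 -0.1319  0.2431] yaz -69.00 F [ 0.1 -0.3  0.8] w 0.0855 gf 0.0
to [ 0.639 -0.028  0.24 ] tool [ 0.0882 -0.0774  0.0031]
```

View pics/c4.png

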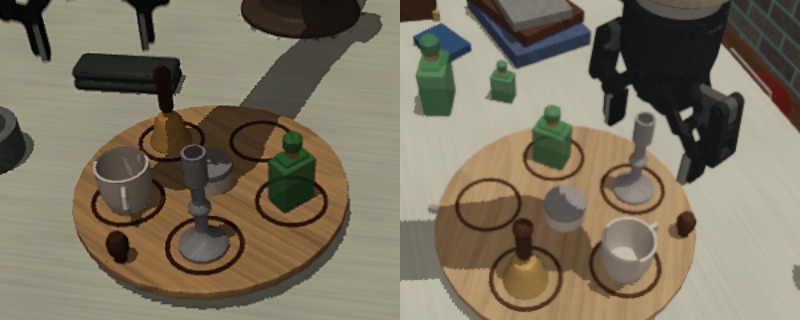

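Call:
carry_out([
  [[0.012, -0.01, 0, 0, 0], [0.022, -0.02, 0, 0, 0], [0.022, -0.02, 0, 0, 0], [0.022, -0.02, 0, 0, 0], [0.01, -0.0074, 0, 0, 0]],
])

```text
time: 16.18
position: [0.6389, -0.0246, 0.2392]
tcp_rot: [[0.932, 0.362, -0.002], [0.362, -0.932, 0.001], [-0.002, -0.002, -1.0]]
ft_force: [-0.2, -0.1, 0.7]
grip_width: 0.0853
grip_force: 0.0
```

Call:
carry_out([
  [[0, 0, 0, 0, 0], [0, 0, 0.03, 0, 0], [0, 0, 0.03, 0, 0], [0, 0, 0.024, 0, 0], [0, 0, 0.01, 0, 0]],
])

```text
time: 16.8
position: [0.6375, -0.0296, 0.1453]
tcp_rot: [[0.934, 0.357, -0.003], [0.357, -0.934, -0.001], [-0.003, -0.0, -1.0]]
ft_force: [-0.6, 0.1, 1.6]
grip_width: 0.0856
grip_force: 0.0
```

Call:
carry_out([
  [[0, 0, 0, 0, 0], [0, 0, 0, 0, 0.4], [0, 0, 0, 0, 0.6], [0, 0, 0, 0, 0.7], [0, 0, 0, 0, 1]],
])

```text
time: 17.42
position: [0.6391, -0.0283, 0.1474]
tcp_rot: [[0.934, 0.358, 0.001], [0.358, -0.934, -0.0], [0.001, 0.001, -1.0]]
ft_force: [0.6, -1.2, 2.6]
grip_width: 0.023
grip_force: 58.9
```

Call:
carry_out([
  [[0, 0, 0, 0, 1], [0, 0, 0, 0, 1], [0, 0, 0, 0, 1], [0, 0, 0, 0, 1], [0, 0, 0, 0, 1]],
])

```text
time: 18.05
position: [0.6392, -0.0283, 0.1474]
tcp_rot: [[0.934, 0.358, 0.001], [0.358, -0.934, -0.0], [0.001, 0.001, -1.0]]
ft_force: [0.0, -1.7, 5.2]
grip_width: 0.0225
grip_force: 59.2
```

```bash
python3 to.py .639 -.028 .23 .4515 .0034 .23
```

```text
t 18.05 pos [ 0.6392 -0.0283  0.1474] yaz -69.01 F [ 0.  -1.7  5.2] w 0.0225 gf 59.2
to [ 0.639 -0.028  0.23 ] tool [-0.     -0.0003 -0.0826]
to [0.4515 0.0034 0.23  ] tool [-0.1638 -0.0965 -0.0002]
```

Grasp height is 0.1474, so I release at the same height. Lift 80 mm, carry, lower.

Call:
carry_out([
  [[0, 0, -0.005, 0, 1], [0, 0, -0.015, 0, 1], [0, 0, -0.02, 0, 1], [0, 0, -0.025, 0, 1], [0, 0, -0.015, 0, 1]],
])

```text
time: 18.68
position: [0.639, -0.0278, 0.2286]
tcp_rot: [[0.933, 0.359, 0.001], [0.359, -0.933, 0.0], [0.001, 0.0, -1.0]]
ft_force: [-0.1, -0.6, -2.9]
grip_width: 0.0224
grip_force: 58.8
```

Call:
carry_out([
  [[-0.015, -0.009, 0, 0, 1], [-0.025, -0.0145, 0, 0, 1], [-0.03, -0.0175, 0, 0, 1], [-0.03, -0.0175, 0, 0, 1], [-0.03, -0.0175, 0, 0, 1]],
])

```text
time: 19.3
position: [0.4888, -0.0033, 0.2269]
tcp_rot: [[0.934, 0.359, -0.0], [0.359, -0.934, 0.0], [-0.0, -0.0, -1.0]]
ft_force: [0.7, 0.0, -2.2]
grip_width: 0.0223
grip_force: 58.9
```

Call:
carry_out([
  [[-0.023, -0.014, 0, 0, 1], [-0.011, -0.0065, 0, 0, 1], [0, 0, 0, 0, 1], [0, 0, 0.01, 0, 1], [0, 0, 0.02, 0, 1]],
])

```text
time: 19.92
position: [0.4524, 0.0033, 0.1964]
tcp_rot: [[0.934, 0.358, 0.002], [0.358, -0.934, 0.0], [0.002, 0.001, -1.0]]
ft_force: [-0.3, -0.4, -2.8]
grip_width: 0.0223
grip_force: 59.0
```

Call:
carry_out([
  [[0, 0, 0.02, 0, 1], [0, 0, 0.015, 0, 1], [0, 0, 0.01, 0, 1], [0, 0, 0.003, 0, 1], [0, 0, 0, 0, 1]],
])

```text
time: 20.55
position: [0.4513, 0.0033, 0.1488]
tcp_rot: [[0.934, 0.358, 0.0], [0.358, -0.934, -0.0], [0.0, 0.0, -1.0]]
ft_force: [-0.2, -0.6, -2.5]
grip_width: 0.0227
grip_force: 58.9
```

```bash
python3 to.py .4515 .0034 .1474
```

```text
t 20.55 pos [0.4513 0.0033 0.1488] yaz -69.01 F [-0.2 -0.6 -2.5] w 0.0227 gf 58.9
to [0.4515 0.0034 0.1474] tool [0.0002 0.     0.0014]
```

Call:
carry_out([
  [[0, 0, 0.0015, 0, 1], [0, 0, 0, 0, 1], [0, 0, 0, 0, 0.75], [0, 0, 0, 0, 0.6], [0, 0, 0, 0, 0.3]],
])

```text
time: 21.18
position: [0.4513, 0.0034, 0.1476]
tcp_rot: [[0.934, 0.358, 0.001], [0.358, -0.934, 0.0], [0.001, 0.0, -1.0]]
ft_force: [-1.3, -0.6, -0.8]
grip_width: 0.0512
grip_force: 0.0
```

Call:
carry_out([
  [[0, 0, 0, 0, 0], [0, 0, -0.02, 0, 0], [0, 0, -0.02, 0, 0], [0, 0, -0.025, 0, 0], [0, 0, -0.025, 0, 0]],
])

```text
time: 21.8
position: [0.4509, 0.0033, 0.2381]
tcp_rot: [[0.934, 0.358, 0.0], [0.358, -0.934, -0.0], [0.0, 0.0, -1.0]]
ft_force: [0.2, -0.1, -0.8]
grip_width: 0.0855
grip_force: 0.0
```

Call:
carry_out([
  [[-0.003, 0.014, 0, 0, 0], [-0.006, 0.028, 0, 0, 0], [-0.006, 0.03, 0, 0, 0], [-0.006, 0.028, 0, 0, 0], [-0.003, 0.0146, 0, 0, 0]],
])

```text
time: 22.42
position: [0.4692, -0.1143, 0.2364]
tcp_rot: [[0.934, 0.356, -0.001], [0.356, -0.934, -0.0], [-0.001, 0.0, -1.0]]
ft_force: [-0.5, 0.3, -0.5]
grip_width: 0.0854
grip_force: 0.0
```

Call:
carry_out([
  [[0, 0, 0, 0, 0], [0, 0, 0.02, 0, 0], [0, 0, 0.02, 0, 0], [0, 0, 0, 0, 0], [0, 0, 0, 0, 0]],
])

```text
time: 23.05
position: [0.47, -0.1116, 0.1978]
tcp_rot: [[0.933, 0.359, 0.0], [0.359, -0.933, 0.0], [0.0, -0.0, -1.0]]
ft_force: [-0.1, 0.0, 0.3]
grip_width: 0.0854
grip_force: 0.0
```

```bash
python3 to.py .470 -.1125 .122; python3 - <<'E'
from h import *
c1=grab('scene','s5.png');c=grab('side','w5.png')
a=cv2.imread('pics/s5.png')[60:300,100:400];b=cv2.imread('pics/w5.png')[100:340,200:500]
cv2.imwrite('pics/c5.png',np.hstack([cv2.resize(a,(400,320)),cv2.resize(b,(400,320))]))
E
```

```text
t 23.05 pos [ 0.47   -0.1116  0.1978] yaz -68.95 F [-0.1  0.   0.3] w 0.0854 gf 0.0
to [ 0.47   -0.1125  0.122 ] tool [-0.0003  0.0008  0.0758]
```

View pics/c5.png

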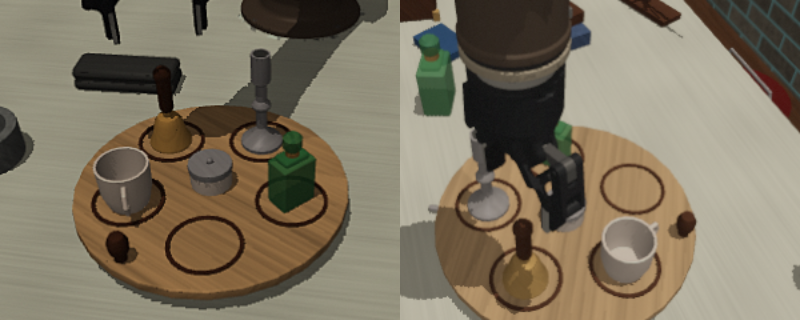

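Call:
carry_out([
  [[0, 0, 0.02, 0, 0], [0, 0, 0.02, 0, 0], [0, 0, 0.02, 0, 0], [0, 0, 0.011, 0, 0], [0, 0, 0.005, 0, 0]],
])

```text
time: 23.78
position: [0.4698, -0.1122, 0.1212]
tcp_rot: [[0.934, 0.358, 0.0], [0.358, -0.934, 0.0], [0.0, 0.0, -1.0]]
ft_force: [-1.2, -0.7, 0.3]
grip_width: 0.0852
grip_force: 0.0
```

Call:
carry_out([
  [[0, 0, 0, 0, 0], [0, 0, 0, 0, 0.4], [0, 0, 0, 0, 0.6], [0, 0, 0, 0, 0.7], [0, 0, 0, 0, 0.8]],
])

```text
time: 24.4
position: [0.47, -0.1124, 0.1216]
tcp_rot: [[0.934, 0.358, 0.001], [0.358, -0.934, -0.0], [0.001, 0.001, -1.0]]
ft_force: [1.0, -0.8, 1.1]
grip_width: 0.0185
grip_force: 58.3
```

Call:
carry_out([
  [[0, 0, 0, 0, 1], [0, 0, 0, 0, 1], [0, 0, 0, 0, 1], [0, 0, 0, 0, 1], [0, 0, 0, 0, 1]],
])

```text
time: 25.02
position: [0.47, -0.1124, 0.1216]
tcp_rot: [[0.934, 0.358, 0.001], [0.358, -0.934, -0.0], [0.001, 0.001, -1.0]]
ft_force: [0.3, -1.1, 4.8]
grip_width: 0.0185
grip_force: 58.2
```

```bash
python3 to.py .470 -.1125 .22 .6391 -.0282 .22
```

```text
t 25.02 pos [ 0.47   -0.1124  0.1216] yaz -69.01 F [ 0.3 -1.1  4.8] w 0.0185 gf 58.2
to [ 0.47   -0.1125  0.22  ] tool [ 0.      0.0001 -0.0984]
to [ 0.6391 -0.0282  0.22  ] tool [ 1.881e-01 -1.810e-02  1.000e-04]
```

Call:
carry_out([
  [[0, 0, -0.005, 0, 1], [0, 0, -0.02, 0, 1], [0, 0, -0.025, 0, 1], [0, 0, -0.025, 0, 1], [0, 0, -0.015, 0, 1]],
])

```text
time: 25.65
position: [0.4695, -0.1119, 0.212]
tcp_rot: [[0.933, 0.359, -0.0], [0.359, -0.933, 0.0], [-0.0, -0.0, -1.0]]
ft_force: [0.1, -0.2, -2.8]
grip_width: 0.0185
grip_force: 59.0
```

Call:
carry_out([
  [[0.015, -0.0015, 0, 0, 1], [0.025, -0.0025, 0, 0, 1], [0.035, -0.0035, 0, 0, 1], [0.035, -0.0035, 0, 0, 1], [0.035, -0.0035, 0, 0, 1]],
])

```text
time: 26.28
position: [0.6009, -0.0451, 0.2094]
tcp_rot: [[0.933, 0.359, -0.002], [0.359, -0.933, 0.0], [-0.002, -0.001, -1.0]]
ft_force: [0.2, -1.0, -2.2]
grip_width: 0.0187
grip_force: 59.0
```

Call:
carry_out([
  [[0.03, -0.0025, 0, 0, 1], [0.013, -0.001, 0, 0, 1], [0, 0, 0, 0, 1], [0, 0, 0.01, 0, 1], [0, 0, 0.025, 0, 1]],
])

```text
time: 26.9
position: [0.6386, -0.0291, 0.1767]
tcp_rot: [[0.934, 0.357, 0.002], [0.357, -0.934, -0.0], [0.002, 0.001, -1.0]]
ft_force: [1.0, 0.1, -2.7]
grip_width: 0.0186
grip_force: 59.0
```

Call:
carry_out([
  [[0, 0, 0.025, 0, 1], [0, 0, 0.015, 0, 1], [0, 0, 0.01, 0, 1], [0, 0, 0.003, 0, 1], [0, 0, 0, 0, 1]],
])

```text
time: 27.52
position: [0.639, -0.0282, 0.1237]
tcp_rot: [[0.934, 0.358, 0.001], [0.358, -0.934, -0.0], [0.001, 0.0, -1.0]]
ft_force: [-0.6, -0.4, -0.9]
grip_width: 0.0185
grip_force: 59.0
```

```bash
python3 to.py .6391 -.0282 .1216
```

```text
t 27.52 pos [ 0.639  -0.0282  0.1237] yaz -69.00 F [-0.6 -0.4 -0.9] w 0.0185 gf 59.0
to [ 0.6391 -0.0282  0.1216] tool [0.     0.0001 0.0021]
```

Call:
carry_out([
  [[0, 0, 0.001, 0, 1], [0, 0, 0.001, 0, 1], [0, 0, 0, 0, 1], [0, 0, 0, 0, 0.75], [0, 0, 0, 0, 0.6]],
])

```text
time: 28.15
position: [0.6389, -0.028, 0.1215]
tcp_rot: [[0.934, 0.358, 0.0], [0.358, -0.934, 0.0], [0.0, 0.0, -1.0]]
ft_force: [0.0, -0.3, 0.8]
grip_width: 0.0339
grip_force: 0.0
```

Call:
carry_out([
  [[0, 0, 0, 0, 0], [0, 0, 0, 0, 0], [0, 0, -0.03, 0, 0], [0, 0, -0.035, 0, 0], [0, 0, -0.035, 0, 0]],
])

```text
time: 28.78
position: [0.6386, -0.028, 0.2223]
tcp_rot: [[0.934, 0.358, -0.0], [0.358, -0.934, -0.0], [-0.0, -0.0, -1.0]]
ft_force: [-0.6, 0.4, -0.7]
grip_width: 0.0854
grip_force: 0.0
```

Call:
carry_out([
  [[-0.0061, -0.0137, 0, 0, 0], [-0.011, -0.025, 0, 0, 0], [-0.012, -0.028, 0, 0, 0], [-0.012, -0.028, 0, 0, 0], [-0.006, -0.013, 0, 0, 0]],
])

```text
time: 29.4
position: [0.5546, 0.0573, 0.2206]
tcp_rot: [[0.933, 0.36, -0.001], [0.36, -0.933, 0.0], [-0.001, -0.001, -1.0]]
ft_force: [-0.4, 0.2, -0.5]
grip_width: 0.0854
grip_force: 0.0
```

Call:
carry_out([
  [[0, 0, 0, 10, 0], [0, 0, 0, 10, 0], [0, 0, 0, 10, 0], [0, 0, 0, 10, 0], [0, 0, 0, 10, 0]],
])

```text
time: 30.02
position: [0.5562, 0.0552, 0.2209]
tcp_rot: [[0.872, -0.49, -0.0], [-0.49, -0.872, -0.0], [-0.0, 0.001, -1.0]]
ft_force: [-0.2, -1.1, -0.5]
grip_width: 0.0852
grip_force: 0.0
```

Call:
carry_out([
  [[0, 0, 0, 10, 0], [0, 0, 0, 4.5, 0], [0, 0, 0, 0, 0], [0, 0, 0, 0, 0], [0, 0, 0, 0, 0]],
])

```text
time: 30.65
position: [0.5562, 0.0555, 0.2212]
tcp_rot: [[0.726, -0.688, -0.0], [-0.688, -0.726, -0.0], [0.0, 0.0, -1.0]]
ft_force: [0.8, 0.0, 0.4]
grip_width: 0.085
grip_force: 0.0
```

```bash
python3 to.py .5565 .0555 .088; python3 - <<'E'
from h import *
print(arm.read_state()['joint_pos'].round(1))
c=grab('wrist','w6.png');c1=grab('side','s6.png')
a=cv2.imread('pics/s6.png')[100:340,200:500];b=cv2.imread('pics/w6.png')
cv2.imwrite('pics/c6.png',np.hstack([cv2.resize(a,(300,240),),np.zeros((240,20,3),np.uint8)]));cv2.imwrite('pics/c6.png',np.vstack([np.hstack([a,np.zeros((240,340,3),np.uint8)]),b[80:]])[:600])
f=lambda P:(proj(P,*c[1:])+[0,160]).round()
u=np.array([np.cos(np.radians(46.5)),np.sin(np.radians(46.5))]);w=np.array([-u[1],u[0]])
for i,j in((1,1),(1,-1),(-1,-1),(-1,1)):
  q=np.array([.5565,.0555])+i*.016*u+j*.023*w;print(f([*q,.096]))
print('stopper',f([.5565,.0555,.129]))
E
```

```text
t 30.65 pos [0.5562 0.0555 0.2212] yaz -133.45 F [0.8 0.  0.4] w 0.0850 gf 0.0
to [0.5565 0.0555 0.088 ] tool [ 0.0002 -0.0002  0.1332]
[ -26.9   19.5   20.8  104.3   -8.1   57.6 -136.4]
[299. 383.]
[298. 333.]
[336. 333.]
[335. 383.]
stopper [317. 373.]
```

View pics/c6.png

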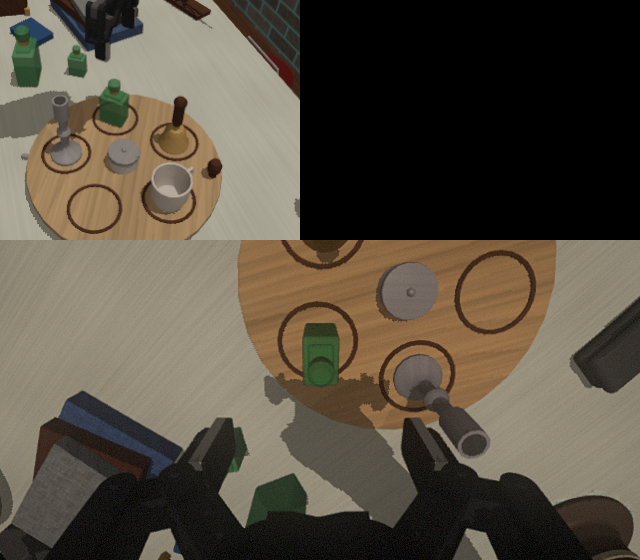

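Call:
carry_out([
  [[-0.0016, 0.0022, 0.02, 0, 0], [0, 0, 0.03, 0, 0], [0, 0, 0.03, 0, 0], [0, 0, 0.025, 0, 0], [0, 0, 0.015, 0, 0]],
])

```text
time: 31.38
position: [0.5531, 0.0551, 0.1001]
tcp_rot: [[0.726, -0.688, -0.001], [-0.688, -0.726, -0.0], [-0.001, 0.001, -1.0]]
ft_force: [0.3, -0.5, 0.4]
grip_width: 0.0856
grip_force: 0.0
```

Call:
carry_out([
  [[0, 0, 0.013, 0, 0], [0, 0, 0, 0, 0], [0, 0, 0, 0, 0.3], [0, 0, 0, 0, 0.5], [0, 0, 0, 0, 0.6]],
])

```text
time: 32.0
position: [0.5538, 0.0552, 0.0888]
tcp_rot: [[0.725, -0.688, 0.001], [-0.688, -0.725, 0.0], [0.0, -0.001, -1.0]]
ft_force: [0.8, -1.0, 0.9]
grip_width: 0.0345
grip_force: 0.0
```

Call:
carry_out([
  [[0, 0, 0, 0, 0.7], [0, 0, 0, 0, 1], [0, 0, 0, 0, 1], [0, 0, 0, 0, 1], [0, 0, 0, 0, 1]],
])

```text
time: 32.62
position: [0.5538, 0.0552, 0.0889]
tcp_rot: [[0.725, -0.688, 0.001], [-0.688, -0.725, 0.0], [0.0, -0.001, -1.0]]
ft_force: [-0.7, 0.1, 5.3]
grip_width: 0.0311
grip_force: 60.2
```

```bash
python3 to.py .5535 .055 .22 .4688 -.1129 .22
```

```text
t 32.62 pos [0.5538 0.0552 0.0889] yaz -133.50 F [-0.7  0.1  5.3] w 0.0311 gf 60.2
to [0.5535 0.055  0.22  ] tool [-1.000e-04  2.000e-04 -1.311e-01]
to [ 0.4688 -0.1129  0.22  ] tool [ 5.410e-02  1.801e-01 -1.000e-04]
```

Call:
carry_out([
  [[0, 0, -0.005, 0, 1], [0, 0, -0.02, 0, 1], [0, 0, -0.035, 0, 1], [0, 0, -0.04, 0, 1], [0, 0, -0.03, 0, 1]],
])

```text
time: 33.25
position: [0.5535, 0.055, 0.2198]
tcp_rot: [[0.725, -0.688, 0.001], [-0.688, -0.725, 0.0], [0.0, -0.0, -1.0]]
ft_force: [0.4, 0.9, -2.3]
grip_width: 0.0316
grip_force: 59.7
```

Call:
carry_out([
  [[0.005, 0.017, 0, 0, 1], [0.009, 0.03, 0, 0, 1], [0.0105, 0.035, 0, 0, 1], [0.0105, 0.035, 0, 0, 1], [0.01, 0.033, 0, 0, 1]],
])

```text
time: 33.88
position: [0.4805, -0.0865, 0.2167]
tcp_rot: [[0.725, -0.689, -0.003], [-0.689, -0.725, -0.0], [-0.002, 0.002, -1.0]]
ft_force: [0.0, -0.8, -2.4]
grip_width: 0.0311
grip_force: 59.9
```

Call:
carry_out([
  [[0.006, 0.02, 0, 0, 1], [0.003, 0.0104, 0, 0, 1], [0, 0, 0, 0, 1], [0, 0, 0.015, 0, 1], [0, 0, 0.03, 0, 1]],
])

```text
time: 34.5
position: [0.4695, -0.1119, 0.1726]
tcp_rot: [[0.727, -0.687, 0.002], [-0.687, -0.727, 0.0], [0.001, -0.002, -1.0]]
ft_force: [0.1, 0.6, -2.4]
grip_width: 0.0312
grip_force: 59.9
```

Call:
carry_out([
  [[0, 0, 0.035, 0, 1], [0, 0, 0.03, 0, 1], [0, 0, 0.013, 0, 1], [0, 0, 0.005, 0, 1], [0, 0, 0, 0, 1]],
])

```text
time: 35.12
position: [0.4689, -0.1128, 0.0905]
tcp_rot: [[0.726, -0.688, 0.001], [-0.688, -0.726, -0.0], [0.0, -0.0, -1.0]]
ft_force: [-1.1, -0.2, -1.2]
grip_width: 0.0309
grip_force: 59.7
```

```bash
python3 to.py .4688 -.1129 .0889
```

```text
t 35.12 pos [ 0.4689 -0.1128  0.0905] yaz -133.48 F [-1.1 -0.2 -1.2] w 0.0309 gf 59.7
to [ 0.4688 -0.1129  0.0889] tool [-0.      0.0001  0.0016]
```

Call:
carry_out([
  [[0, 0, 0.001, 0, 1], [0, 0, 0.0005, 0, 1], [0, 0, 0, 0, 1], [0, 0, 0, 0, 0.6], [0, 0, 0, 0, 0.45]],
])

```text
time: 35.75
position: [0.4688, -0.113, 0.089]
tcp_rot: [[0.725, -0.688, 0.001], [-0.688, -0.725, -0.0], [0.0, -0.0, -1.0]]
ft_force: [-0.4, 0.3, -0.2]
grip_width: 0.0469
grip_force: 0.0
```

Call:
carry_out([
  [[0, 0, 0, 0, 0.3], [0, 0, 0, 0, 0.2], [0, 0, -0.02, 0, 0.2], [0, 0, -0.03, 0, 0], [0, 0, -0.04, 0, 0]],
])

```text
time: 36.38
position: [0.4679, -0.1129, 0.1792]
tcp_rot: [[0.725, -0.688, -0.002], [-0.688, -0.725, -0.0], [-0.001, 0.001, -1.0]]
ft_force: [1.3, -0.1, -0.3]
grip_width: 0.0854
grip_force: 0.0
```

Call:
carry_out([
  [[0, 0, -0.041, 0, 0], [0, 0, 0, 0, 0], [0.01, -0.027, 0, 0, 0], [0.0165, -0.045, 0, 0, 0], [0.0165, -0.045, 0, 0, 0]],
])

```text
time: 37.0
position: [0.581, -0.057, 0.2189]
tcp_rot: [[0.725, -0.689, -0.001], [-0.689, -0.725, 0.0], [-0.001, 0.0, -1.0]]
ft_force: [0.3, -0.8, 0.3]
grip_width: 0.0858
grip_force: 0.0
```

Call:
carry_out([
  [[0.0162, -0.045, 0, 0, 0], [0.006, -0.0164, 0, 0, 0], [0, 0, 0, 0, 0], [0, 0, 0, 0, 0], [0, 0, 0.03, 0, 0]],
])

```text
time: 37.62
position: [0.6392, -0.0297, 0.1918]
tcp_rot: [[0.724, -0.689, 0.004], [-0.689, -0.724, 0.0], [0.003, -0.003, -1.0]]
ft_force: [0.1, 0.1, -0.6]
grip_width: 0.0856
grip_force: 0.0
```

```bash
python3 to.py .639 -.0282 .1216; python3 - <<'E'
from h import *
grab('scene','s7.png');c=grab('side','w7.png')
a=cv2.imread('pics/s7.png')[60:300,100:400];b=cv2.imread('pics/w7.png')[100:340,200:500]
cv2.imwrite('pics/c7.png',np.hstack([cv2.resize(a,(400,320)),cv2.resize(b,(400,320))]))
E
```

```text
t 37.62 pos [ 0.6392 -0.0297  0.1918] yaz -133.59 F [ 0.1  0.1 -0.6] w 0.0856 gf 0.0
to [ 0.639  -0.0282  0.1216] tool [-0.0014 -0.0007  0.0702]
```

View pics/c7.png

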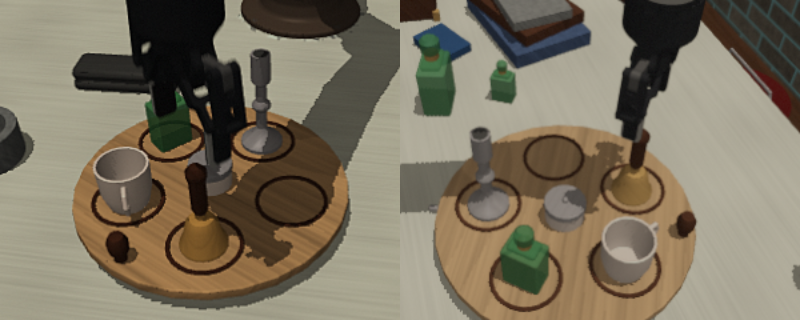

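The bottle stands in ring 2 and the bell still stands in ring 5 beneath the gripper. Going down on the bell.

Call:
carry_out([
  [[0, 0, 0, 0, 0], [0, 0, 0.02, 0, 0], [0, 0, 0.025, 0, 0], [0, 0, 0.017, 0, 0], [0, 0, 0.006, 0, 0]],
])

```text
time: 38.35
position: [0.6385, -0.0285, 0.1215]
tcp_rot: [[0.725, -0.688, -0.0], [-0.688, -0.725, -0.0], [-0.0, 0.0, -1.0]]
ft_force: [-0.1, 0.8, 0.6]
grip_width: 0.0856
grip_force: 0.0
```

Call:
carry_out([
  [[0, 0, 0, 0, 0], [0, 0, 0, 0, 0.4], [0, 0, 0, 0, 0.6], [0, 0, 0, 0, 0.7], [0, 0, 0, 0, 0.8]],
])

```text
time: 38.98
position: [0.6387, -0.0286, 0.1222]
tcp_rot: [[0.725, -0.688, 0.0], [-0.688, -0.725, -0.0], [0.0, -0.0, -1.0]]
ft_force: [-0.1, -0.9, 2.0]
grip_width: 0.0186
grip_force: 58.3
```

Call:
carry_out([
  [[0, 0, 0, 0, 1], [0, 0, 0, 0, 1], [0, 0, 0, 0, 1], [0, 0, 0, 0, 1], [0, 0, 0, 0, 1]],
])

```text
time: 39.6
position: [0.6387, -0.0287, 0.1221]
tcp_rot: [[0.725, -0.689, 0.0], [-0.689, -0.725, -0.0], [0.0, -0.0, -1.0]]
ft_force: [-1.2, -1.6, 5.6]
grip_width: 0.0185
grip_force: 58.3
```

```bash
python3 to.py .639 -.0282 .17 .5568 .0557 .17
```

```text
t 39.60 pos [ 0.6387 -0.0287  0.1221] yaz -133.52 F [-1.2 -1.6  5.6] w 0.0185 gf 58.3
to [ 0.639  -0.0282  0.17  ] tool [-0.0001 -0.0006 -0.0479]
to [0.5568 0.0557 0.17  ] tool [-0.1174 -0.0042 -0.    ]
```

Call:
carry_out([
  [[0, 0, -0.005, 0, 1], [0, 0, -0.015, 0, 1], [0, 0, -0.02, 0, 1], [0, 0, -0.01, 0, 1], [0, 0, 0, 0, 1]],
])

```text
time: 40.22
position: [0.6393, -0.0284, 0.1733]
tcp_rot: [[0.725, -0.688, 0.002], [-0.688, -0.725, 0.0], [0.002, -0.002, -1.0]]
ft_force: [0.5, -0.7, -2.8]
grip_width: 0.0185
grip_force: 58.7
```

Call:
carry_out([
  [[-0.0144, -0.0007, 0, 0, 1], [-0.028, -0.001, 0, 0, 1], [-0.03, -0.001, 0, 0, 1], [-0.03, -0.001, 0, 0, 1], [-0.015, -0.001, 0, 0, 1]],
])

```text
time: 40.85
position: [0.5546, 0.0578, 0.1712]
tcp_rot: [[0.727, -0.687, -0.002], [-0.687, -0.727, 0.001], [-0.002, 0.001, -1.0]]
ft_force: [0.3, -0.6, -1.9]
grip_width: 0.0184
grip_force: 58.8
```

Call:
carry_out([
  [[0, 0, 0, 0, 1], [0, 0, 0.01, 0, 1], [0, 0, 0.02, 0, 1], [0, 0, 0.013, 0, 1], [0, 0, 0.005, 0, 1]],
])

```text
time: 41.48
position: [0.5564, 0.0551, 0.1225]
tcp_rot: [[0.725, -0.689, -0.002], [-0.689, -0.725, -0.001], [-0.001, 0.002, -1.0]]
ft_force: [-0.5, 0.3, -1.7]
grip_width: 0.0183
grip_force: 58.8
```

Call:
carry_out([
  [[0, 0, 0.001, 0, 1], [0, 0, 0, 0, 1], [0, 0, 0, 0, 1], [0, 0, 0, 0, 1], [0, 0, 0, 0, 1]],
])

```text
time: 42.1
position: [0.5567, 0.056, 0.123]
tcp_rot: [[0.726, -0.688, 0.0], [-0.688, -0.726, 0.0], [0.0, -0.0, -1.0]]
ft_force: [0.0, 0.6, -2.5]
grip_width: 0.0187
grip_force: 58.8
```

```bash
python3 to.py .5568 .0557 .1221
```

```text
t 42.10 pos [0.5567 0.056  0.123 ] yaz -133.49 F [ 0.   0.6 -2.5] w 0.0187 gf 58.8
to [0.5568 0.0557 0.1221] tool [0.0002 0.0002 0.0009]
```

Call:
carry_out([
  [[0, 0, 0.001, 0, 1], [0, 0, 0, 0, 1], [0, 0, 0, 0, 1], [0, 0, 0, 0, 0.75], [0, 0, 0, 0, 0.6]],
])

```text
time: 42.72
position: [0.5567, 0.0559, 0.1217]
tcp_rot: [[0.725, -0.688, 0.0], [-0.688, -0.725, 0.0], [0.0, -0.0, -1.0]]
ft_force: [0.6, -0.2, -0.3]
grip_width: 0.0343
grip_force: 0.0
```

Call:
carry_out([
  [[0, 0, 0, 0, 0.3], [0, 0, 0, 0, 0], [0, 0, -0.02, 0, 0], [0, 0, -0.04, 0, 0], [0, 0, -0.04, 0, 0]],
])

```text
time: 43.35
position: [0.5565, 0.0558, 0.2227]
tcp_rot: [[0.725, -0.688, -0.001], [-0.688, -0.725, -0.0], [-0.0, 0.001, -1.0]]
ft_force: [-0.1, 0.8, 0.1]
grip_width: 0.0857
grip_force: 0.0
```

Call:
carry_out([
  [[0, 0, -0.04, 0, 0], [0, 0, -0.02, 0, 0], [0, 0, 0, 0, 0], [0, 0, 0, 0, 0], [0, 0, 0, 0, 0]],
])

```text
time: 43.98
position: [0.5561, 0.0558, 0.2805]
tcp_rot: [[0.725, -0.688, -0.002], [-0.688, -0.725, -0.001], [-0.001, 0.002, -1.0]]
ft_force: [0.3, -0.1, -0.3]
grip_width: 0.0857
grip_force: 0.0
```

Call:
carry_out([
  [[0.02, 0.02, 0, 0, 0], [0.02, 0.02, 0, 0, 0], [0.01, 0.01, 0, 0, 0], [0, 0, 0, 0, 0], [0, 0, 0, 0, 0]],
])

```text
time: 44.6
position: [0.5585, -0.0136, 0.2815]
tcp_rot: [[0.726, -0.687, -0.0], [-0.687, -0.726, 0.001], [-0.001, -0.0, -1.0]]
ft_force: [0.5, 0.9, -0.0]
grip_width: 0.0854
grip_force: 0.0
```

```bash
python3 to.py; python3 - <<'E'
from h import *
s=grab('scene','s8.png');c=grab('side','w8.png')
a=cv2.imread('pics/s8.png')[90:290,140:380];b=cv2.imread('pics/w8.png')[160:360,210:450]
R=[[0.5847,-0.1324],[0.4688,-0.1129],[0.4515,0.0034],[0.5568,0.0557]]
H=[.056,.095,.13,.11]
for p,h in zip(R,H):
  for im,cc,o in((a,s,(140,90)),(b,c,(210,160))):
    for z in(.034,.034+h):
      cv2.circle(im,tuple(int(v) for v in (proj([*p,z],*cc[1:])-o).round()),1,(0,0,255),-1)
cv2.imwrite('pics/c8.png',np.hstack([cv2.resize(a,(400,333),interpolation=2),cv2.resize(b,(400,333),interpolation=2)]))
E
```

```text
t 44.60 pos [ 0.5585 -0.0136  0.2815] yaz -133.43 F [ 0.5  0.9 -0. ] w 0.0854 gf 0.0
```

View pics/c8.png

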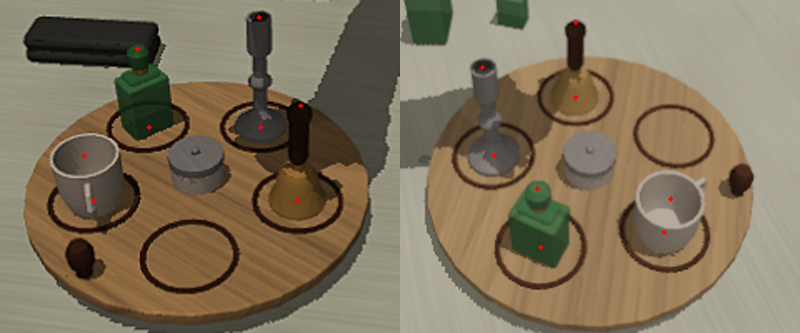

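All four props stand upright in the right rings. The projected ring-centre dots fall on each prop's axis to within a few millimetres, ring 5 is empty, and the box is in place.

```bash
python3 -c "
from rig import arm
print(arm.finish_job())"
```

```text
the job is handed in; nothing more can be done
None
```

I put the teacup in ring 1, the perfume bottle in ring 2, the candlestick in ring 3 and the handbell in ring 4; in the last pictures all stood upright with ring 5 empty and the powder box in place, and I handed the job in at about 45 s (no verdict was returned).

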